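# Draw the blue probe from its snug case cutout and stand it in the beaker

## Task

Pull the probe with the blue head up out of its tight cutout in the foam-lined instrument case and stand it, tip down, in the white beaker. Lower its tip to near the bottom of the beaker before you let go; leave the green and orange probes in their cutouts and keep the beaker upright.

Things in the scene. Friction and masses are not known exactly. Their poses are not given: they have to be found in the camera images.
- blue_probe: Upright probe with a BLUE head, to be pulled. Steel shaft 16 mm across, 0 to 58 mm up; black collar 28 mm across to 62; round blue head 24 mm across from 62 to 108 (grip this); brass pin to 113. About 80 g. Soft lips hold the shaft in a 55 mm deep cutout: drawing it up takes 8 to 15 N all the way; small turns about its axis ease it a little. Origin: centre of the shaft's lower tip, z up to the head.
- green_probe: Same shape and origin as blue_probe, GREEN head; stays in its cutout. All three stand in a fixed instrument case, grey foam in an aluminium shell, 98 x 258 mm, 60 mm high, in a straight row 70 mm apart along its long side, in any order. Cutout floors are 5 mm above the bench; the collars stand 3 mm above the foam.
- orange_probe: Same shape and origin as blue_probe, ORANGE head; stays in its cutout. Fingers that close square to the row of probes clear the neighbours. From tip on the cutout floor to clear of the foam is 55 mm.
- beaker: White straight-sided porcelain beaker, open at the top, loose on the bench; 68 mm across outside, 60 mm inside, 70 mm high, inner floor 5 mm above its underside; about 300 g. Origin: centre of its underside, z up. Once released the probe may lean on the rim, head above it.
Not all that is in view belongs to the job. Leave any yellow look-alike of the beaker alone. Of the things shaped like the blue_probe, the blue one is meant.

How it is judged (in metres and radians):
On the way:
1. the blue probe has been drawn out of its cutout: its tip is above the foam (height (world z) of blue_probe above 0.063 m), for 0.1 s.
At the end, for the whole second after the job is handed in: The blue probe stands at rest in the beaker, head up (leaning less than about 50 degrees), its tip inside and less than 20 mm above the beaker's underside; the beaker stands upright on the bench (within 6 degrees); the green and orange probes are within 15 mm of where they started, in their cutouts (horizontal distance between blue_probe and beaker below 0.03 m and z of blue_probe in the frame of beaker between 0 and 0.02 m and angle between blue_probe's own z axis and vertical below 0.9 rad and angle between beaker's own z axis and vertical below 0.1 rad and height (world z) of beaker below 0.01 m and linear speed of blue_probe below 0.02 m/s and distance of each of green_probe, orange_probe from where it was at the start of the episode below 0.015 m); the robot touches nothing.
It fails at once if the green or the orange probe is pulled out by 15 mm or more (distance of any of green_probe, orange_probe from where it was at the start of the episode above 0.015 m).
It fails at once if the beaker is tipped by more than 25 degrees (angle between beaker's own z axis and vertical above 0.44 rad).
It fails at once if the blue probe is dropped into the beaker: let go over it with its tip more than 40 mm above the beaker's underside (horizontal distance between blue_probe and beaker below 0.05 m and z of blue_probe in the frame of beaker above 0.04 m and contact force between the fingers and blue_probe below 0.1 N).
It also fails if it takes over 45 s, if anything falls off the work surface, if the arm or the gripper's body presses on something with over 40 N, if the wrist force passes 120 N, or if a joint passes its speed limit or range.

## Robot

A 7-joint arm with a two-finger parallel gripper is mounted at the origin on the work surface. World frame = base frame: x ahead of the robot, y to its left, z up, the work surface at z = 0. Lengths are in m, angles in degrees, forces in N, time in s.
With the tool pointing down it reaches from about 0.425 to 0.875 m from the base axis. Payload 4.7 kg.
Tool frame: the origin (TCP) lies at the very end of the fingers, on their centre line; the grasp point (between the pads) lies 19 mm behind it (pinch_z is the distance from the TCP to the grasp point, in m); z points along the fingers, y is the direction in which the jaws open and shut (so a half turn about z gives the same grasp; the last joint's range is limited). The gripper opens to 87 mm and grips with 3 to 60 N. Pads are 19 mm wide; open, the fingers measure 117 mm over their backs; the gripper's body (75 mm by 190 mm) begins 51 mm behind the grasp point.
Start: joints at [67.099, 18.392, -4.016, 83.108, 1.295, 78.541, -3.26], TCP at [0.261, -0.595, 0.223] pointing down, gripper open.
Joint ranges: [-163.93, 163.93], [-17.29, 119.83], [-79.2, 71.16], [3.27, 140.29], [-89.18, 269.18], [5.43, 117.66], [-154.24, 154.24]. Speed limits (degrees/s): [147.25, 147.25, 180, 180, 180, 180, 180].

## Interface

Orientations are given as [roll, pitch, yaw] about the fixed x, y, z axes, in that order (R = Rz(yaw) Ry(pitch) Rx(roll)).
In Python, from cell import get_obs, read_camera, camera_params, sign_off, pinch_z gives the robot as it stands.
- The arm moves only by the shell command python3 -m handwheel 'ROWS' [FORCE]. ROWS is JSON, a list of rows, each a list of 5 numbers: the finger opening in m, from 0 to 0.087, then the shift along the tool's x, y, z in m, then the turn about the tool's z in rad. In form: [[jaw, tx, ty, tz, twist], ...]. A call has 1 to 20 rows; each row is the pose to reach, as a shift and turn from the pose commanded when the call began, along the tool's axes at that moment; what a row does not reach only later rows make up. A row lasts 1/10 s, in which the tool goes at most 50 mm and 8.59 degrees, less where a joint would pass 70% of its speed; a pose out of reach is approached as far as the arm can. A call with a gripper value outside its range is refused whole. The fingers move at their own pace and stop on an object; FORCE is the grip in N (left out, the last holds). Time passes only in rows, so rows that repeat a pose let the fingers close. It gives the time, the measured TCP pose, the force and the opening at its end, in the units of the state.
- get_obs(): the state, without advancing time (a new reading comes with each control period).
- read_camera(name): name is "scene" or "top" or "wrist"; returns the picture (420x560x3 uint8, blue, green, red); there is no depth.
- camera_params(name): a dict with "camera_matrix" (3x3 intrinsics, pixels), "R" (3x3) and "t" (3): a world point X has camera coordinates R X + t. Camera axes: x right, y down, z forward; pixel columns grow to the right and rows downward; lengths in m; the calibration is good to about 2 mm. A picture is of the moment at which its call begins: read the wrist's pose just before it. camera_params takes no time and is no camera call; for the wrist camera it gives the pose at the moment of the call.
- sign_off(): hands the job in, once; it reports no verdict.
The state is a dict: "time_s": time; "qpos": joint angles; "joint_velocities": joint speeds; "effort": joint torques, N m; "tool_pos": TCP position; "tool_rot": TCP orientation; "force": force on the tool from outside, world axes, zero at the start; "wrist_torque": the same for the moment, N m; "grip_width": finger opening in m.
Only numpy, scipy, OpenCV 4.12 (cv2) and the standard library are available. Lean on these libraries where they do the work, as an engineer would, in place of code of your own. Each camera call takes 0.05 s, during which the arm holds its last target.

## Working session

There is one attempt and no reset: what is moved stays moved. The work goes in short steps, Python scripts to look and compute and a shell command to move; the robot and the scene stay as the last step left them, time stands still between calls to the robot, and variables do not carry over. Pictures are saved under pics/ and viewed, and the job is handed in when it is done.

```bash
mkdir -p pics; python3 - <<'E'
from cell import *
import cv2
o=get_obs();print(o)
for n in ("scene","top"):
    p=camera_params(n);print(n,p)
    cv2.imwrite(f"pics/{n}0.png",read_camera(n))
E
```

```text
{'time_s': 0.0, 'qpos': array([67.09790177, 18.43982237, -4.01526613, 83.17428589,  1.29586128,
       78.54095168, -3.25908454]), 'joint_velocities': array([ 0.06159598, -0.05350041,  0.03856382, -0.11364105, -0.0725422 ,
       -0.00997273,  0.00478519]), 'effort': array([-1.15099323e-03, -4.91284096e+01, -4.04575747e-01, -3.12525380e+01,
       -6.38302742e-02,  4.38011752e-02,  1.88743734e-04]), 'tool_pos': array([ 0.26109384, -0.59465499,  0.22145824]), 'tool_rot': array([-1.79890230e+02,  6.65421859e-03,  2.37126762e+01]), 'force': array([ 0.59196549, -1.05233825, -0.31984212]), 'wrist_torque': array([ 0.03430432, -0.02203409,  0.01178887]), 'grip_width': 0.08700842953097708}
scene {'camera_matrix': array([[395.65273818,   0.        , 278.22696225],
       [  0.        , 395.65273818, 213.27690182],
       [  0.        ,   0.        ,   1.        ]]), 'R': array([[-0.39108234,  0.92017976,  0.01799466],
       [ 0.58927932,  0.26537047, -0.76310445],
       [-0.70696852, -0.28783279, -0.64602461]]), 't': array([ 0.2603068 , -0.25387386,  1.3169255 ])}
top {'camera_matrix': array([[392.96958448,   0.        , 280.95295066],
       [  0.        , 392.96958448, 209.81115372],
       [  0.        ,   0.        ,   1.        ]]), 'R': array([[-1.39121828e-02, -9.99901495e-01, -1.85807490e-03],
       [-9.80371757e-01,  1.40058993e-02, -1.96659740e-01],
       [ 1.96666392e-01, -9.14362089e-04, -9.80470037e-01]]), 't': array([-0.04852716,  0.52797631,  0.83038783])}
```

View pics/scene0.png

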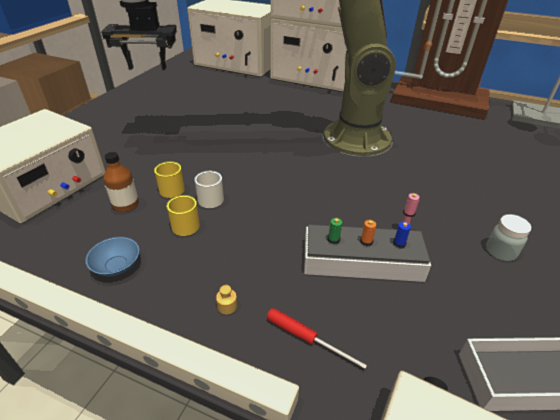

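View pics/top0.png

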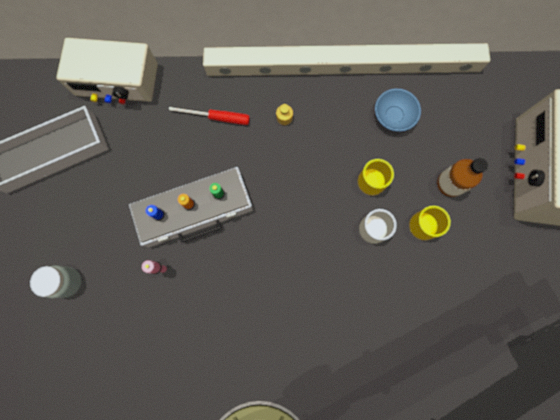

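The top view shows the blue probe at about (154,212), orange at (185,201), green at (216,190) and the white beaker at (378,227). The yellow ones are at (376,178) and (430,223), and a pink item stands at (152,267). Next I'll zoom in and measure.

```bash
python3 - <<'E'
import cv2,numpy as np
t=cv2.imread("pics/top0.png");s=cv2.imread("pics/scene0.png")
a=cv2.resize(t[160:260,120:260],None,fx=4,fy=4,interpolation=cv2.INTER_CUBIC)
b=cv2.resize(t[190:260,340:410],(400,400),interpolation=cv2.INTER_CUBIC)
cv2.imwrite("pics/z1.png",a);cv2.imwrite("pics/z2.png",b)
c=cv2.resize(s[190:290,295:435],None,fx=4,fy=4,interpolation=cv2.INTER_CUBIC)
cv2.imwrite("pics/z3.png",c)
for n,im in(("top",t),("scene",s)):
    h=cv2.cvtColor(im,cv2.COLOR_BGR2HSV)
    roi=np.zeros(h.shape[:2],bool)
    if n=="top":roi[160:260,120:260]=1
    else: roi[190:290,295:435]=1
    for c,lo,hi in(("blue",110,130),("green",45,80),("orange",5,18)):
        m=(h[...,0]>=lo)&(h[...,0]<=hi)&(h[...,1]>150)&(h[...,2]>60)&roi
        y,x=np.nonzero(m);print(n,c,m.sum(),x.mean(),y.mean(),x.min(),x.max(),y.min(),y.max())
E
```

```text
top blue 137 154.82481751824818 212.42335766423358 146 162 205 219
top green 56 218.125 192.98214285714286 212 222 186 197
top orange 63 188.88888888888889 204.11111111111111 181 193 198 208
scene blue 240 401.7291666666667 233.95 395 410 222 245
scene green 51 334.72549019607845 225.13725490196077 329 340 219 238
scene orange 252 367.8174603174603 231.5 335 375 220 243
```

View pics/z1.png

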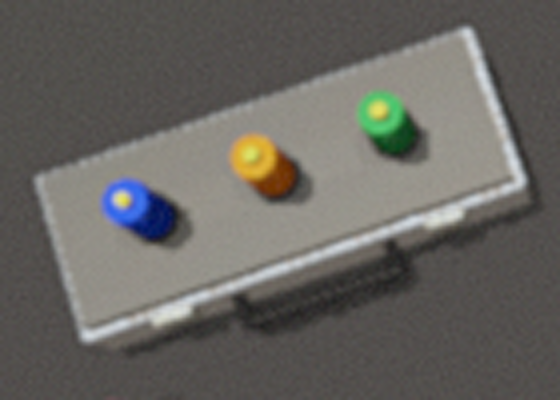

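View pics/z2.png

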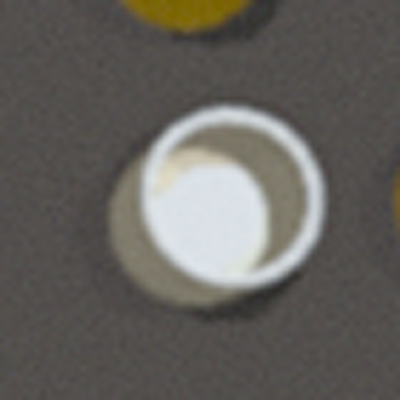

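View pics/z3.png

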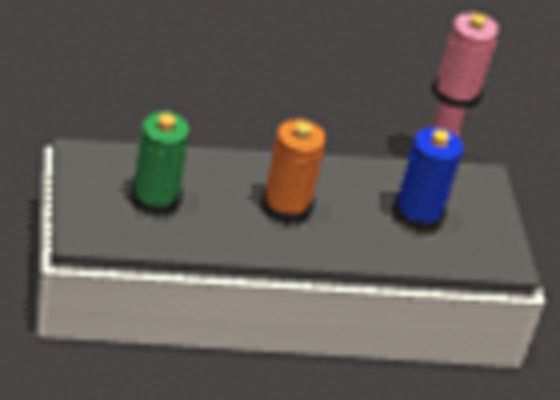

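```bash
cat > h.py <<'E'
import numpy as np
from cell import *
def ray(n,u,v,z):
    p=camera_params(n);R,t=p["R"],p["t"];d=R.T@np.linalg.inv(p["camera_matrix"])@[u,v,1];c=-R.T@t
    return c+d*(z-c[2])/d[2]
def proj(n,X):
    p=camera_params(n);q=p["camera_matrix"]@(p["R"]@np.array(X)+p["t"]);return q[:2]/q[2]
E
python3 - <<'E'
from h import *
f=lambda x,y:(x/4-.4+120,y/4-.4+160)
g=lambda x,y:(x/4-.4+295,y/4-.4+190)
for n,a,b in(("blue",(122,200),(440,138)),("orange",(252,155),(302,129)),("green",(379,110),(166,121))):
    print(n,ray("top",*f(*a),.117),ray("scene",*g(*b),.117))
k=400/70
print("beaker rim",ray("top",233/k+339.6,196/k+189.6,.07))
print("l/r rim",ray("top",141/k+339.6,196/k+189.6,.07),ray("top",326/k+339.6,196/k+189.6,.07))
print("foam corners",[ray("top",*f(*c),.06) for c in((38,178),(470,28),(522,187),(85,338))])
print("pink top z.11", ray("scene",*g(478,20),.113),ray("top",151,266,.113))
print("pink bottom",ray("scene",*g(448,140),.0))
E
```

```text
blue [0.51861488 0.21626661 0.117     ] [0.52188756 0.21769394 0.117     ]
orange [0.54166866 0.14948169 0.117     ] [0.54411199 0.15126869 0.117     ]
green [0.5650058 0.0835199 0.117    ] [0.56685611 0.08545361 0.117     ]
beaker rim [ 0.48922539 -0.27262116  0.07      ]
l/r rim [ 0.48972505 -0.23747738  0.07      ] [ 0.48872038 -0.30814142  0.07      ]
foam corners [array([0.54357565, 0.28318609, 0.06      ]), array([0.62749545, 0.04250408, 0.06      ]), array([0.53456956, 0.01275574, 0.06      ]), array([0.45352081, 0.25187301, 0.06      ])]
pink top z.11 [0.40613589 0.22086931 0.113     ] [0.40241031 0.20975922 0.113     ]
pink bottom [0.37737484 0.22495041 0.        ]
```

The two views agree within 3 mm, and the probe spacing comes out at the given 70 mm. The blue probe is at about (0.520, 0.217) and the beaker at (0.489, -0.273). Now I'll work out the transfer in tool axes.

```bash
cat >> h.py <<'E'
from scipy.spatial.transform import Rotation as Ro
def shift(target,yaw=None):
    o=get_obs();R=Ro.from_euler("xyz",o["tool_rot"],degrees=True).as_matrix()
    s=R.T@(np.array(target)-o["tool_pos"]);tw=None
    if yaw is not None: tw=-np.deg2rad((yaw-o["tool_rot"][2]+180)%360-180)
    print("shift",s.round(4),"twist",tw,"pos",o["tool_pos"].round(4),"rot",o["tool_rot"].round(2),"t",o["time_s"])
E
python3 - <<'E'
from h import *
shift([.46,-.19,.22],66);shift([.52,.217,.22],109)
E
```

```text
shift [ 0.3448 -0.2906  0.002 ] twist -0.7381278137576908 pos [ 0.2611 -0.5947  0.2216] rot [-1.799e+02  1.000e-02  2.371e+01] t 0.1
shift [ 0.5634 -0.6391  0.0026] twist -1.4886193921152524 pos [ 0.2611 -0.5947  0.2216] rot [-1.799e+02  1.000e-02  2.371e+01] t 0.1
```

```bash
python3 -m handwheel '[[0.087,0.034,-0.029,0,-0.074],[0.087,0.069,-0.058,0,-0.148],[0.087,0.103,-0.087,0,-0.221],[0.087,0.138,-0.116,0,-0.295],[0.087,0.172,-0.145,0,-0.369],[0.087,0.207,-0.174,0,-0.443],[0.087,0.241,-0.203,0,-0.517],[0.087,0.276,-0.232,0,-0.59],[0.087,0.31,-0.262,0,-0.664],[0.087,0.345,-0.291,0,-0.738],[0.087,0.369,-0.329,0,-0.82],[0.087,0.394,-0.368,0,-0.905],[0.087,0.418,-0.407,0,-0.99],[0.087,0.442,-0.446,0,-1.07],[0.087,0.466,-0.484,0,-1.155],[0.087,0.49,-0.523,0,-1.24],[0.087,0.515,-0.562,0,-1.32],[0.087,0.54,-0.6,0,-1.405],[0.087,0.563,-0.639,0,-1.489],[0.087,0.563,-0.639,0,-1.489]]' 60
python3 -m handwheel '[[0.087,0,0,0,0],[0.087,0,0,0,0],[0.087,0,0,0,0]]'
python3 - <<'E'
from h import *
import cv2
shift([.52,.217,.22],109)
p=camera_params("wrist");print(p)
cv2.imwrite("pics/w1.png",read_camera("wrist"))
print(proj("wrist",[.52,.217,.118]))
E
```

```text
time_s: 2.1
tool_pos: [0.5178, 0.2243, 0.2223]
tool_rot: [180.0, -0.3, 109.7]
force: [0.9, 0.3, 0.1]
grip_width: 0.087
time_s: 2.4
tool_pos: [0.5202, 0.2143, 0.2223]
tool_rot: [-180.0, 0.1, 108.8]
force: [-0.4, 0.7, 0.2]
grip_width: 0.0869
shift [0.0026 0.0007 0.0023] twist -0.0027032802463172172 pos [0.5202 0.2143 0.2223] rot [-1.7997e+02  7.0000e-02  1.0885e+02] t 2.4
{'camera_matrix': array([[328.25557561,   0.        , 278.54353539],
       [  0.        , 328.25557561, 205.52089179],
       [  0.        ,   0.        ,   1.        ]]), 'R': array([[ 0.94646283,  0.32280364, -0.00243119],
       [ 0.31269818, -0.91491106,  0.25525987],
       [ 0.0801745 , -0.2423542 , -0.96686943]]), 't': array([-0.56109504,  0.00240586,  0.3999599 ])}
[279.42540976 201.57787377]
```

View pics/w1.png

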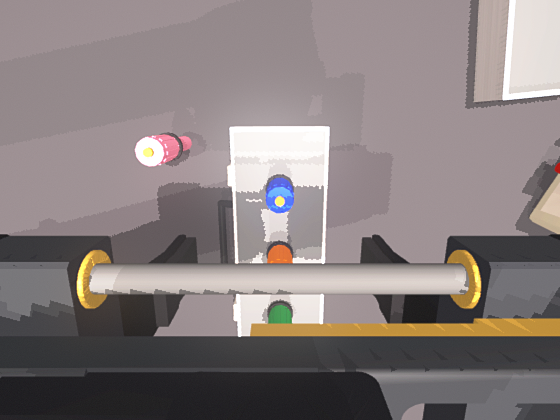

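The wrist view shows the blue pin at (280,201), and I predicted (279,202). The row runs straight up the image, so the jaws are square to it. The pink probe is at (149,152), so I'll check its height against the gripper body.

```bash
python3 - <<'E'
from h import *
from scipy.optimize import least_squares
ob={"wrist":(149,152),"scene":(295+478/4-.4,190+20/4-.4),"top":(150.5,266)}
r=least_squares(lambda X:np.concatenate([proj(n,X)-ob[n] for n in ob]),[.4,.21,.11]);print(r.x,r.cost)
ob={"wrist":(280,201),"scene":(404.6,224.1),"top":(150.1,209.6)}
r=least_squares(lambda X:np.concatenate([proj(n,X)-ob[n] for n in ob]),[.5,.21,.11]);print(r.x,r.cost)
shift([.5205,.2165,.074],109)
E
```

```text
[0.40252623 0.21864698 0.1053945 ] 6.09420333156487
[0.52027215 0.21711848 0.11549485] 0.2986109984931826
shift [0.002  0.001  0.1484] twist -0.002577694624418008 pos [0.5202 0.2145 0.2224] rot [-1.7998e+02  6.0000e-02  1.0885e+02] t 2.45
```

```bash
python3 -m handwheel '[[0.087,0.003,0.001,0.02,0],[0.087,0.003,0.001,0.045,0],[0.087,0.003,0.001,0.07,0],[0.087,0.003,0.001,0.09,0],[0.087,0.003,0.001,0.11,0],[0.087,0.003,0.001,0.125,0],[0.087,0.003,0.001,0.138,0],[0.087,0.003,0.001,0.147,0],[0.087,0.003,0.001,0.148,0],[0.087,0.003,0.001,0.148,0],[0.087,0.003,0.001,0.148,0]]'
python3 -m handwheel '[[0.02,0,0,0,0],[0.02,0,0,0,0],[0.02,0,0,0,0],[0.02,0,0,0,0],[0.02,0,0,0,0],[0.02,0,0,0,0],[0.02,0,0,0,0],[0.02,0,0,0,0],[0.02,0,0,0,0],[0.02,0,0,0,0]]' 60
```

```text
time_s: 3.55
tool_pos: [0.5204, 0.2198, 0.0753]
tool_rot: [179.9, 0.0, 109.0]
force: [-0.4, -0.2, 0.6]
grip_width: 0.0868
time_s: 4.55
tool_pos: [0.5197, 0.2194, 0.0745]
tool_rot: [-180.0, 0.0, 109.0]
force: [-0.9, -1.2, 0.1]
grip_width: 0.0229
```

It has gripped at 22.9 mm on the 24 mm head. I'll pull it up slowly with small twists.

```bash
python3 -m handwheel '[[0.015,0,0,-0.002,0.05],[0.015,0,0,-0.005,0.08],[0.015,0,0,-0.008,0.03],[0.015,0,0,-0.011,-0.05],[0.015,0,0,-0.014,-0.08],[0.015,0,0,-0.017,-0.03],[0.015,0,0,-0.02,0.05],[0.015,0,0,-0.023,0.08],[0.015,0,0,-0.026,0.03],[0.015,0,0,-0.029,0]]'
python3 - <<'E'
from h import *
import cv2
shift([.5203,.2171,.2],109)
cv2.imwrite("pics/s2.png",cv2.resize(read_camera("scene")[150:290,295:455],None,fx=4,fy=4))
E
```

```text
time_s: 5.55
tool_pos: [0.5187, 0.2187, 0.1022]
tool_rot: [-179.8, 0.0, 109.2]
force: [1.4, -0.3, -14.1]
grip_width: 0.0231
shift [-0.0021  0.0007 -0.0978] twist 0.0027497594366130483 pos [0.5187 0.2187 0.1022] rot [-1.7984e+02  1.0000e-02  1.0916e+02] t 5.55
```

View pics/s2.png

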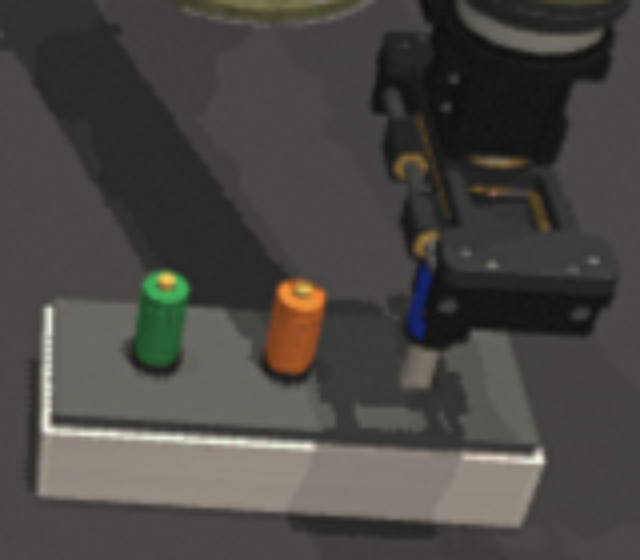

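The blue probe is rising with its steel shaft visible, around (420,365) in the crop. The green and orange probes are still seated. Continuing the pull.

```bash
python3 -m handwheel '[[0.015,0,0,-0.003,0.05],[0.015,0,0,-0.006,0.08],[0.015,0,0,-0.009,0.03],[0.015,0,0,-0.012,-0.05],[0.015,0,0,-0.015,-0.08],[0.015,0,0,-0.018,-0.03],[0.015,0,0,-0.021,0.05],[0.015,0,0,-0.024,0.08],[0.015,0,0,-0.027,0.03],[0.015,0,0,-0.03,0],[0.015,0,0,-0.034,0],[0.015,0,0,-0.04,0],[0.015,0,0,-0.05,0],[0.015,0,0,-0.065,0],[0.015,0,0,-0.08,0],[0.015,0,0,-0.095,0],[0.015,0,0,-0.105,0],[0.015,0,0,-0.105,0],[0.015,0,0,-0.105,0]]'
python3 - <<'E'
from h import *
import cv2
shift([.489,-.2726,.205],109);shift([.54,-.03,.205],66);shift([.489,-.2726,.205],60)
cv2.imwrite("pics/s3.png",read_camera("scene"))
cv2.imwrite("pics/w3.png",read_camera("wrist"))
E
```

```text
time_s: 7.5
tool_pos: [0.5198, 0.2193, 0.2085]
tool_rot: [-180.0, 0.0, 109.0]
force: [-0.5, -0.3, -0.5]
grip_width: 0.0227
shift [-0.455  -0.1894  0.0036] twist 0.00028435831136644474 pos [0.5198 0.2193 0.2085] rot [-1.8000e+02  2.0000e-02  1.0902e+02] t 7.5
shift [-0.2423 -0.0621  0.0035] twist 0.7507759366689282 pos [0.5198 0.2193 0.2085] rot [-1.8000e+02  2.0000e-02  1.0902e+02] t 7.5
shift [-0.455  -0.1894  0.0036] twist 0.855495691788588 pos [0.5198 0.2193 0.2085] rot [-1.8000e+02  2.0000e-02  1.0902e+02] t 7.5
```

View pics/s3.png

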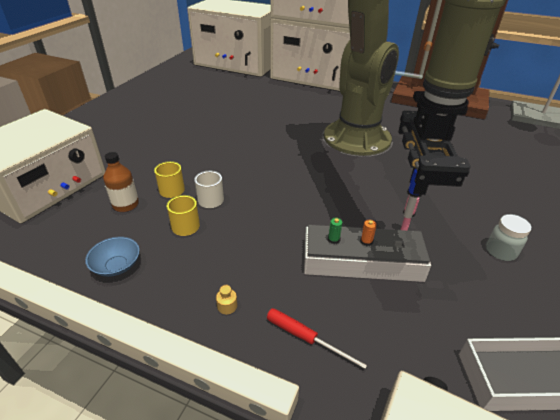

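View pics/w3.png

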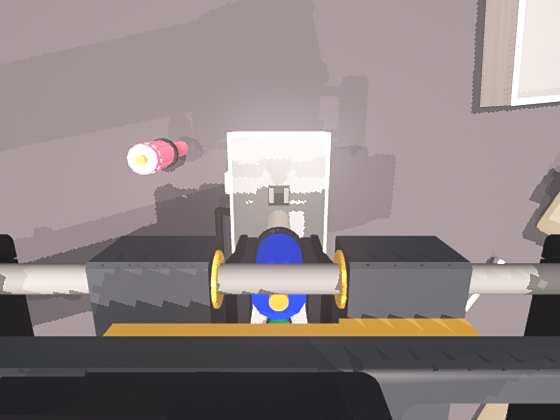

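The probe is clear: the empty cutout shows at (279,195) in the wrist view. I'll check how it hangs in the grip.

```bash
python3 - <<'E'
from h import *
import cv2
o=get_obs();p=o["tool_pos"]
im=cv2.imread("pics/s3.png")
t=read_camera("top");
for n,i,c in(("scene",im,(350,130)),("top",t,(100,150))):
    x,y=c;z=cv2.resize(i[y:y+110,x:x+110],(440,440),interpolation=cv2.INTER_CUBIC)
    for dz in(-.069,-.069+.058,0.03):
        q=(proj(n,[p[0],.2171,p[2]+dz])-c)*4+1.5
        cv2.drawMarker(z,tuple(q.round().astype(int).tolist()),(0,255,255),cv2.MARKER_CROSS,12,1)
    cv2.imwrite(f"pics/z4{n}.png",z)
a=cv2.hconcat([cv2.imread("pics/z4scene.png"),cv2.imread("pics/z4top.png")]);cv2.imwrite("pics/z4.png",cv2.resize(a,(800,400)))
E
```

```text
(no output)
```

View pics/z4.png

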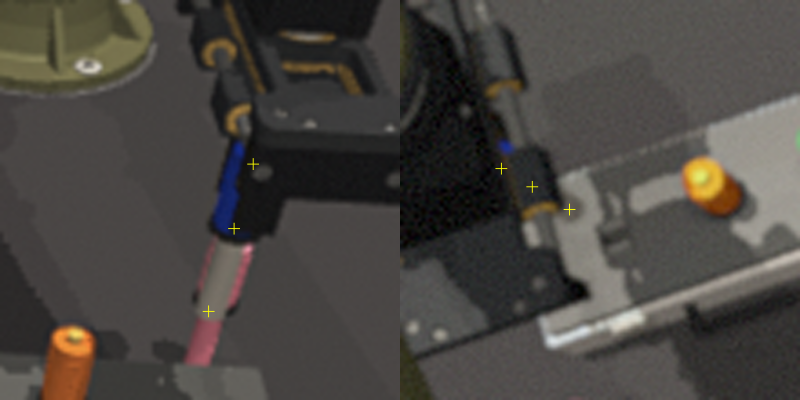

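The probe hangs straight and where I expected. Now I'll raise it 20 mm and carry it to the beaker without twisting.

```bash
python3 -m handwheel '[[0.015,-0.006,-0.003,-0.01,0],[0.015,-0.02,-0.008,-0.02,0],[0.015,-0.043,-0.018,-0.02,0],[0.015,-0.072,-0.03,-0.02,0],[0.015,-0.103,-0.043,-0.02,0],[0.015,-0.134,-0.056,-0.02,0],[0.015,-0.165,-0.069,-0.02,0],[0.015,-0.196,-0.082,-0.02,0],[0.015,-0.227,-0.095,-0.02,0],[0.015,-0.258,-0.107,-0.02,0],[0.015,-0.289,-0.12,-0.02,0],[0.015,-0.32,-0.133,-0.02,0],[0.015,-0.351,-0.146,-0.02,0],[0.015,-0.382,-0.159,-0.02,0],[0.015,-0.409,-0.17,-0.02,0],[0.015,-0.43,-0.179,-0.02,0],[0.015,-0.445,-0.185,-0.02,0],[0.015,-0.453,-0.189,-0.02,0],[0.015,-0.453,-0.189,-0.02,0],[0.015,-0.453,-0.189,-0.02,0]]'
python3 -m handwheel '[[0.015,0,0,0,0],[0.015,0,0,0,0],[0.015,0,0,0,0]]'
python3 - <<'E'
from h import *
import cv2
shift([.489,-.2706,.11],109)
o=get_obs();p=o["tool_pos"]
i=read_camera("scene");t=read_camera("top")
zs=[]
for n,i,c in(("scene",i,(150,100)),("top",t,(330,150))):
    x,y=c;z=cv2.resize(i[y:y+110,x:x+110],(400,400),interpolation=cv2.INTER_CUBIC)
    for P in([p[0],p[1]-.002,p[2]-.069],[.489,-.2726,.07]):
        q=(proj(n,P)-c)*400/110+1.3
        cv2.drawMarker(z,tuple(q.round().astype(int).tolist()),(0,255,255),cv2.MARKER_CROSS,12,1)
    zs.append(z)
cv2.imwrite("pics/z5.png",cv2.hconcat(zs));cv2.imwrite("pics/w5.png",read_camera("wrist"))
E
```

```text
time_s: 9.65
tool_pos: [0.4892, -0.2691, 0.2286]
tool_rot: [180.0, -0.0, 109.1]
force: [-1.1, 0.2, -0.2]
grip_width: 0.0228
time_s: 9.95
tool_pos: [0.4891, -0.2697, 0.2287]
tool_rot: [180.0, 0.0, 109.1]
force: [-0.0, 0.5, -1.4]
grip_width: 0.0228
shift [-0.0008 -0.0004  0.1187] twist 0.0017166814420764298 pos [ 0.4891 -0.2697  0.2287] rot [1.800e+02 1.000e-02 1.091e+02] t 9.95
```

View pics/z5.png

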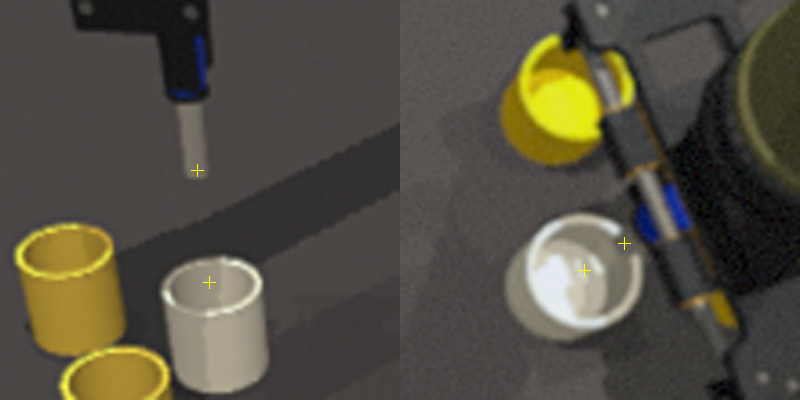

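View pics/w5.png

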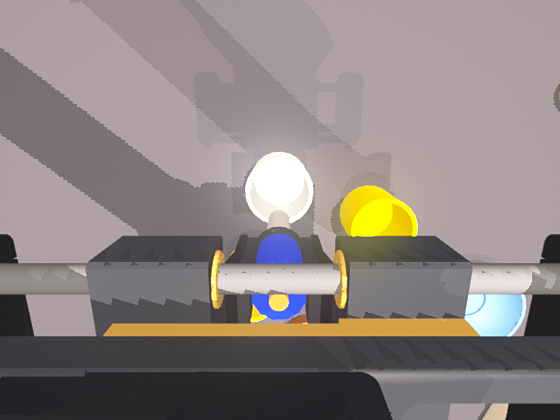

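Both views put the tip over the beaker centre; the rim centre mark is within about 3 mm. Lowering in two stages.

```bash
python3 -m handwheel '[[0.015,-0.001,0,0.01,0],[0.015,-0.001,0,0.025,0],[0.015,-0.001,0,0.04,0],[0.015,-0.001,0,0.055,0],[0.015,-0.001,0,0.07,0],[0.015,-0.001,0,0.085,0],[0.015,-0.001,0,0.1,0],[0.015,-0.001,0,0.115,0],[0.015,-0.001,0,0.125,0],[0.015,-0.001,0,0.133,0],[0.015,-0.001,0,0.133,0],[0.015,-0.001,0,0.133,0]]'
python3 -m handwheel '[[0.015,0,0,0.003,0],[0.015,0,0,0.006,0],[0.015,0,0,0.009,0],[0.015,0,0,0.012,0],[0.015,0,0,0.015,0],[0.015,0,0,0.018,0],[0.015,0,0,0.018,0],[0.015,0,0,0.018,0]]'
python3 - <<'E'
from h import *
import cv2
shift([.489,-.2706,.077],109)
i=read_camera("scene");t=read_camera("top")
zs=[]
for n,i,c in(("scene",i,(150,110)),("top",t,(330,150))):
    x,y=c;zs.append(cv2.resize(i[y:y+110,x:x+110],(400,400),interpolation=cv2.INTER_CUBIC))
cv2.imwrite("pics/z6.png",cv2.hconcat(zs))
E
```

```text
time_s: 11.3
tool_pos: [0.4895, -0.2715, 0.0959]
tool_rot: [180.0, 0.0, 109.0]
force: [-0.0, 0.9, -1.4]
grip_width: 0.0225
time_s: 12.1
tool_pos: [0.4891, -0.2714, 0.0774]
tool_rot: [-180.0, -0.0, 109.0]
force: [0.8, -0.2, -1.4]
grip_width: 0.0232
shift [0.0008 0.0001 0.0004] twist 0.00037404394583846735 pos [ 0.4891 -0.2714  0.0774] rot [-1.7999e+02 -1.0000e-02  1.0902e+02] t 12.1
```

View pics/z6.png

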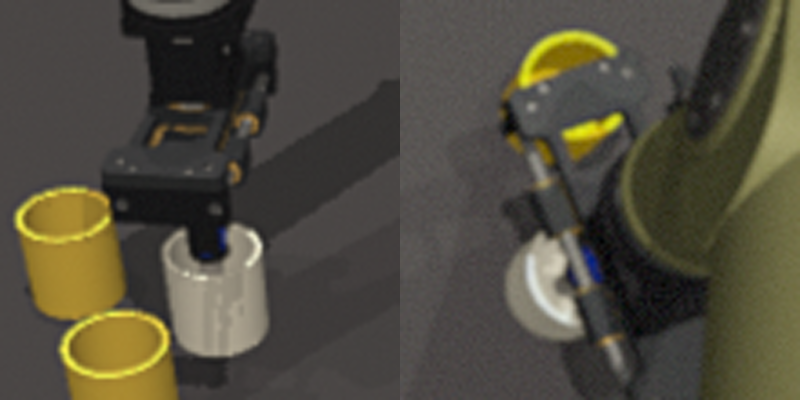

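The tip is about 8 mm above the beaker's underside, with only the probe's weight on the wrist. I'll lower 2 mm more, open gradually, and rise.

```bash
python3 -m handwheel '[[0.015,0,0,0.001,0],[0.015,0,0,0.002,0],[0.015,0,0,0.002,0],[0.024,0,0,0.002,0],[0.026,0,0,0.002,0],[0.028,0,0,0.002,0],[0.032,0,0,0.002,0],[0.038,0,0,0.002,0],[0.045,0,0,0.002,0],[0.055,0,0,0.002,0],[0.065,0,0,0.002,0],[0.075,0,0,0.002,0],[0.085,0,0,0.002,0],[0.087,0,0,0.002,0],[0.087,0,0,0.002,0]]' 10
python3 - <<'E'
from h import *
import cv2
i=read_camera("scene");t=read_camera("wrist")
cv2.imwrite("pics/z7.png",cv2.hconcat([cv2.resize(i[110:220,150:260],(400,400)),cv2.resize(t,(400,400))]))
E
```

```text
time_s: 13.7
tool_pos: [0.4891, -0.2714, 0.0755]
tool_rot: [-180.0, 0.0, 109.0]
force: [0.8, 0.8, -0.5]
grip_width: 0.0833
```

View pics/z7.png

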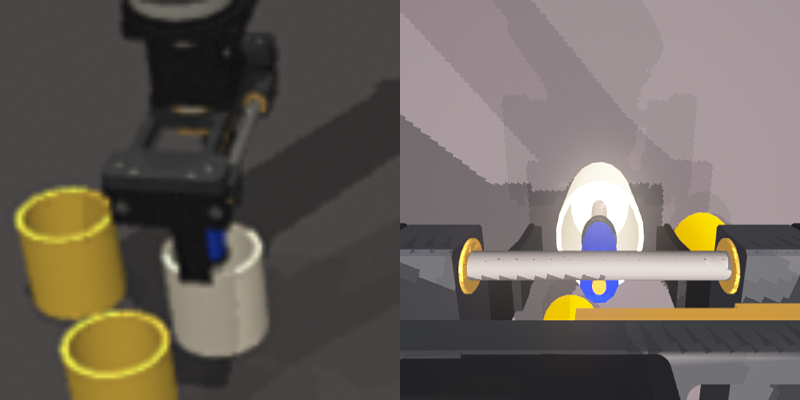

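The fingers are open and the blue probe is still upright between them, not touching. Rising straight up.

```bash
python3 -m handwheel '[[0.087,0,0,-0.003,0],[0.087,0,0,-0.008,0],[0.087,0,0,-0.016,0],[0.087,0,0,-0.028,0],[0.087,0,0,-0.042,0],[0.087,0,0,-0.06,0],[0.087,0,0,-0.08,0],[0.087,0,0,-0.1,0],[0.087,0,0,-0.12,0],[0.087,0,0,-0.14,0],[0.087,0,0,-0.15,0],[0.087,0,0,-0.15,0]]'
python3 -m handwheel '[[0.087,0.03,0,0,0],[0.087,0.06,0,0,0],[0.087,0.09,0,0,0],[0.087,0.12,0,0,0],[0.087,0.15,0,0,0],[0.087,0.15,0,0,0],[0.087,0.15,0,0,0],[0.087,0.15,0,0,0]]'
python3 - <<'E'
from h import *
import cv2
i=read_camera("scene");t=read_camera("top")
cv2.imwrite("pics/s8.png",i)
cv2.imwrite("pics/z8.png",cv2.hconcat([cv2.resize(i[110:220,150:260],(400,400)),cv2.resize(t[170:280,330:440],(400,400))]))
E
```

```text
time_s: 15.0
tool_pos: [0.4902, -0.2718, 0.2279]
tool_rot: [179.9, 0.2, 109.0]
force: [0.3, 0.9, -0.0]
grip_width: 0.0871
time_s: 15.8
tool_pos: [0.4401, -0.1306, 0.2251]
tool_rot: [-180.0, -0.0, 108.9]
force: [-0.3, -0.1, -0.2]
grip_width: 0.0872
```

View pics/z8.png

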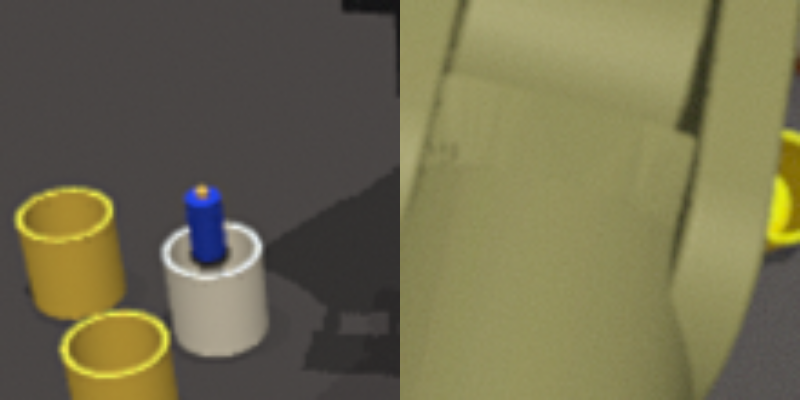

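View pics/s8.png

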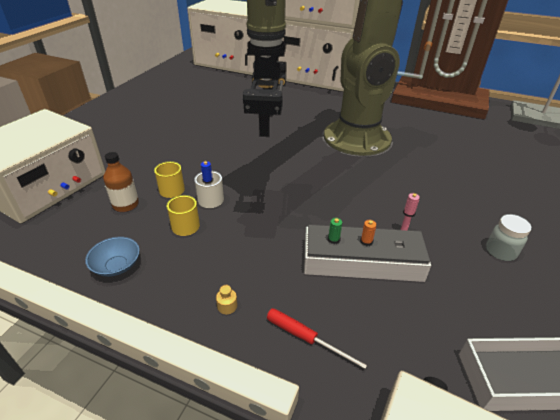

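The blue probe stands upright in the white beaker, with its head at (207,172). Green at (335,230) and orange at (369,232) are still seated, and the robot is clear of everything. Handing in.

```bash
python3 -c "
from cell import *
print(sign_off())"
```

```text
the job is handed in; nothing more can be done
None
```

I pulled the blue probe out of its cutout and stood it, tip down, in the white beaker. I handed the job in at about 16 s of the 45 s allowed; the sign-off gives no verdict.

- **Pull:** the grip was square to the row, with small twists on the way up. The pull read about 14 N.
- **Placing:** I let go with the tip about 6 mm above the beaker's underside, worked out from the arm's height and the probe's length.
- **Last checks:** the final scene picture shows the probe upright in the upright beaker, and the green and orange probes still in their cutouts. The arm was clear of everything, with force readings near zero.
- **Not confirmed:** the arm blocked the top camera, so the final check rests on one view. The cameras differed by about 3 mm on the probe positions, and the beaker centre I measured was about 3 mm off in the scene view. I left both as they were.

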